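Let a cylinder head down on a ratchet bench lift

ROBOT

A 7-joint arm with a two-finger parallel gripper is mounted at the origin on the work surface. World frame = base frame: x ahead of the robot, y to its left, z up, the work surface at z = 0. Lengths are in m, angles in rad, forces in N, time in s.
With the tool pointing down it reaches from about 0.4 to 0.85 m from the base axis. Payload 10.4 kg.
Tool frame: the origin (TCP) lies at the very end of the fingers, on their centre line; the grasp point (between the pads) lies 19 mm behind it (manip.grip_depth is the distance from the TCP to the grasp point, in m); z points along the fingers, y is the direction in which the jaws open and shut (so a half turn about z gives the same grasp; the last joint's range is limited). The gripper opens to 85 mm and grips with 20 to 120 N. Pads are 22 mm wide; open, the fingers measure 114 mm over their backs; the gripper's body (76 mm by 85 mm) begins 54 mm behind the grasp point. The pads swing forward as they close: fully open they stand 13 mm farther back than shut.
Start: joints at [-1.23, 0.332, -0.065, 1.46, 0.022, 1.35, -0.088], TCP at [0.222, 0.584, 0.231] pointing down, gripper open.
Joint ranges: [-2.6, 2.6], [-0.5, 2.12], [-1.47, 1.34], [0.16, 2.42], [-1.27, 4.41], [0.06, 2.06], [-2.6, 2.6]. Speed limits (rad/s): [2.22, 2.22, 2.79, 2.79, 3.14, 3.14, 3.14].

INTERFACE

Orientations are given as a unit quaternion [x, y, z, w].
In Python, from workcell import manip gives the robot as it stands.
- The arm moves only by the tool step_arm, never from a script. Its argument "motion" is a list of rows, each a list of 6 numbers: the shift along the tool's x, y, z in mm, then the turn, a rotation vector about the tool's x, y, z in degrees. A call has 1 to 20 rows; each row shifts and turns the pose as measured when the row begins, along the tool's axes as they then stand; what a row does not reach is not made up. A row lasts 1/8 s, in which the tool goes at most 62.5 mm and 10.7 degrees, less where a joint would pass 70% of its speed; a pose out of reach is approached as far as the arm can. A call with a gripper value outside its range is refused whole. "jaw" is the finger opening in mm, from 0 to 85.4, set as the call begins (left out, the last holds). The fingers move at their own pace and stop on an object; "force" is the grip in N (left out, the last holds). Time passes only in rows, so rows that do not move let the fingers close. It gives the time, the measured TCP pose, the force and the opening at its end, in the units of the state.
- manip.get_obs(): the state, without advancing time (a new reading comes with each control period).
- manip.camera(name): name is "scene" or "top"; returns the picture (480x640x3 uint8, blue, green, red); there is no depth.
- manip.camera_info(name): a dict with "camera_matrix" (3x3 intrinsics, pixels), "R" (3x3) and "t" (3): a world point X has camera coordinates R X + t. Camera axes: x right, y down, z forward; pixel columns grow to the right and rows downward; lengths in m; the calibration is good to about 2 mm. A picture is of the moment at which its call begins. camera_info takes no time and is no camera call.
- manip.hand_in(): hands the job in, once; it reports no verdict.
The state is a dict: "clock": time; "joint_pos": joint angles; "joint_velocities": joint speeds; "tau": joint torques, N m; "position": TCP position; "ee_rot": TCP orientation; "ft_force": force on the tool from outside, world axes, zero at the start; "torque": the same for the moment, N m; "grip_width": opening from 0.0 (shut) to 1.0 (fully open).
Only numpy, scipy, OpenCV 4.12 (cv2) and the standard library are available. Lean on these libraries where they do the work, as an engineer would, in place of code of your own. Each camera call takes 0.05 s, during which the arm holds its last target.

TASK

The cylinder head on the forks of the bench lift has to be set down on the two wooden bearers under it: throw the red pawl lever over to release, ease the crank up a touch so that the pawl springs clear, then let the crank turn back slowly, never letting it run, until the forks are fully down and clear of the head. Then throw the pawl lever back to where it started, so that the lift is locked again, and let go. Leave the other things on the bench where they are.

Things in the scene. Friction and masses are not known exactly. Their poses are not given: they have to be found in the camera images.
- lift: Blue rack-and-pinion bench lift, bolted down. Origin on the bench below crank_axis; z up, y along the crank shaft from crank to load, x away from the robot at yaw 0. Along y, mm: orange grip -50 to 50, crank arm 55-64, ratchet wheel 78-90 (76 diameter), gear housing 97-153 (120 along x, top 235 high), fork carriage 155-167, tines to 340. Steel rack 20 square at x 34, y 125, top 305 high at the start.
- crank_axis (a point): Point in the air on the crank shaft's axis, level with the middle of the grip (lift frame 0, 0, 180 mm). The axis is parallel to the lift's y; the shaft itself ends 42 mm from here, towards the load.
- crank_grip (a point): Centre of the crank's orange grip: a sleeve 28 mm thick, 100 mm long, parallel to the lift's y, 110 mm from crank_axis. It revolves freely on its pin, so it can be held from above, tool down, all through the turn. At the start it is on the robot's side, 160 degrees from the lift's +x (20 above level); turning back takes it over the top to the far side.
- crank (a joint): Rad: about 0 at the start, grows as the crank turns back (grip over the top towards the lift's +x). Forks drop 20 mm per rad; the head meets the bearers at about 2.1, forks stop fully down at 2.8. Negative: cranked up (to -0.5). With the pawl out the load pulls the grip back with 5 to 10 N, and runs if let go; cranking up takes up to 18 N. With the head off, friction holds it.
- forks (a joint): How far the forks have come down, m: 0 at the start (tine tops 78 mm above the bench), 0.056 fully down on the stop (tine tops 22 mm, 14 mm below the bearers' tops).
- pawl_tip (a point): Top corner of the steel pawl's nose above the ratchet wheel; 218 mm above the bench when in a tooth, over 230 when sprung clear. A torsion spring links pawl and lever: with the lever over, the loaded tooth still traps the pawl, and it springs clear once the crank is turned up by about 0.1 rad. With the lever at 0 it drops on to the wheel and lets the crank only go up.
- pawl_lever (a joint): Pawl lever angle about the lift's y, rad: 0 = hold (leans 0.30 rad towards the lift's -x), 0.6 = release (leans 0.30 rad towards +x; stops at both ends). It stays where it is left; about 2 N at the knob moves it.
- lever_knob (a point): Centre of the red ball knob, 23 mm in diameter, on the end of the pawl lever, 75 mm from lever_pivot; it swings in a plane parallel to the crank's plane. Its top is 307 mm above the bench at the start, as high as the rack, which stands 25 mm or more beside it.
- lever_pivot (a point): Point on the pin of the pawl lever, level with the knob's plane (lift frame 52, 88, 224 mm); the pin is parallel to the lift's y.
- head_center (a point): Centre of the aluminium cylinder head, 300 mm long (lift's x), 150 mm wide, 100 mm high (50 mm above its underside), 5 to 7 kg, lying loose across the fork tines at lift frame 0, 253 mm. It is not to be touched.
- head: The same cylinder head; origin at the centre of its underside.
- bearer_near: Wooden bearer, 45 x 140 x 36 mm high, loose on the bench below the head's end on the robot's side. Origin at the centre of its underside.
- bearer_far: The same below the head's far end.
- coil_a: Bystander: black ignition coil lying on the bench, 195 mm long, 36 mm wide, 25 mm high.
- coil_b: Bystander: second ignition coil, the same.
- socket_a: Bystander: steel socket, 30 mm diameter, 36 mm high, standing on the bench below the crank.
- socket_b: Bystander: steel socket, 26 mm diameter, 34 mm high, standing on the bench below the crank.
- screwdriver: Bystander: blue screwdriver lying on the bench.
- spray_can: Bystander: red spray can, 60 mm diameter, 190 mm high, at the right-hand edge.
- wrench: Bystander: steel wrench lying on the bench right of the lift.
There are look-alikes about, which are no part of the job. Leave any turquoise or yellow look-alike of the bearer_far alone.

How it is judged:
By the outcome, as a careful person would: the job done as asked, in the order asked, and still so for the second after the job is handed in, with the robot touching nothing.
It also fails if it takes over 67 s, if anything falls off the work surface, if the arm or the gripper's body presses on something with over 40 N, if the wrist force passes 120 N, or if a joint passes its speed limit or range.

## Working session

There is one attempt and no reset: what is moved stays moved. The work goes in short steps, Python scripts to look and compute and a tool call to move; the robot and the scene stay as the last step left them, time stands still between calls to the robot, and variables do not carry over. Pictures are saved under pics/ and viewed, and the job is handed in when it is done.

Besides the shell and the picture viewer there is one more tool, called after "Emit:" as name(argument=value, ...), one argument or row to a line, values as JSON. step_arm: Moves the arm, as the interface text tells. Its arguments: {"type":"object","properties":{"motion":{"type":"array"},"jaw":{"type":"number"},"force":{"type":"number"}},"required":["motion"]}

```bash
ls; mkdir -p pics; python3 - <<'E'
from workcell import manip
import cv2,numpy as np
for n in("scene","top"):
    im=manip.camera(n); cv2.imwrite(f"pics/{n}0.png",im)
    i=manip.camera_info(n); print(n,np.round(i["camera_matrix"],2).tolist(),np.round(i["R"],4).tolist(),np.round(i["t"],4).tolist())
o=manip.get_obs(); print(o); print(manip.grip_depth)
E
```

```text
pics
scene [[609.23, 0.0, 325.93], [0.0, 609.23, 238.52], [0.0, 0.0, 1.0]] [[-0.9414, -0.3368, 0.0165], [-0.2273, 0.5977, -0.7688], [0.2491, -0.7275, -0.6393]] [0.4833, 0.2658, 1.7967]
top [[589.73, 0.0, 315.77], [0.0, 589.73, 244.36], [0.0, 0.0, 1.0]] [[-0.0104, -0.9999, 0.0041], [-0.9846, 0.0095, -0.1746], [0.1745, -0.0058, -0.9846]] [-0.0347, 0.5493, 1.5843]
{'clock': 0.1, 'joint_pos': array([-1.22960618,  0.33280347, -0.06471746,  1.46084072,  0.02162567,
        1.34988906, -0.08848663]), 'joint_velocities': array([-0.00011869, -0.00143188, -0.00073576, -0.0029116 , -0.00044616,
        0.00124844, -0.00030073]), 'tau': array([ 1.09454711e-03, -6.26741338e+01,  4.86365310e-02, -3.92430961e+01,
        1.60571246e-02,  6.86324638e-03, -8.30106970e-07]), 'position': array([0.22227169, 0.58379327, 0.23060672]), 'ee_rot': array([ 1.80866931e-01,  9.83507380e-01, -6.17452233e-04, -7.56363312e-05]), 'ft_force': array([ 0.72058287, -0.36367451, -0.07319867]), 'torque': array([-0.01258924,  0.00288064, -0.02539665]), 'grip_width': 1.0021390980325122}
0.0187
```

View pics/scene0.png

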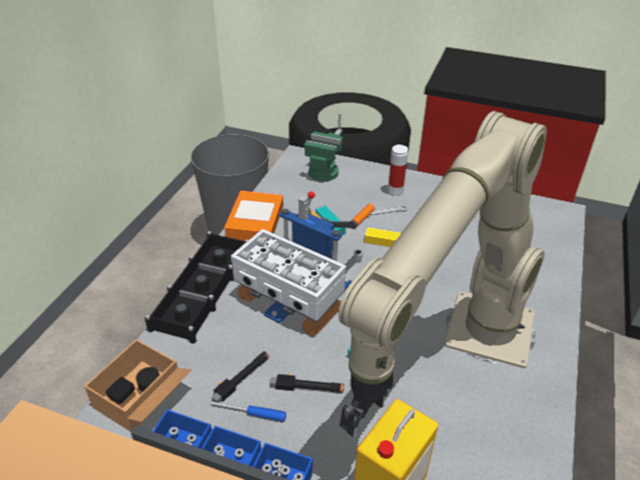

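View pics/top0.png

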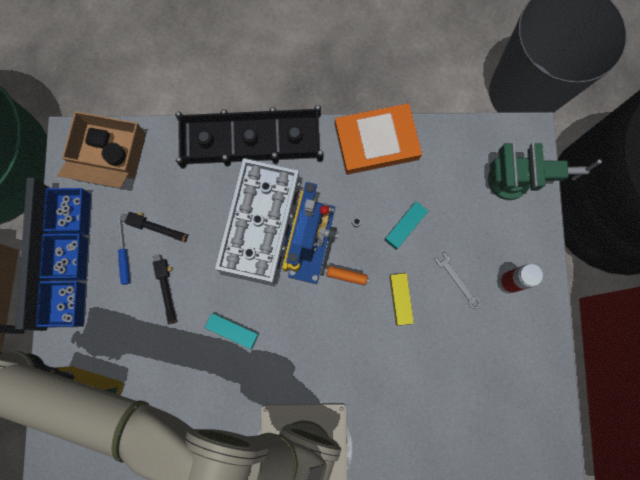

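The top view shows the lift, with the orange grip at about (347,274), the red knob at about (324,210) and the head at about (258,220). I'll take closer crops.

```bash
python3 - <<'E'
import cv2
a=cv2.imread("pics/top0.png"); cv2.imwrite("pics/tc.png",cv2.resize(a[160:310,210:410],None,fx=4,fy=4,interpolation=cv2.INTER_CUBIC))
a=cv2.imread("pics/scene0.png"); cv2.imwrite("pics/sc.png",cv2.resize(a[180:340,225:425],None,fx=3.75,fy=3.75,interpolation=cv2.INTER_CUBIC))
E
```

```text
(no output)
```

View pics/tc.png

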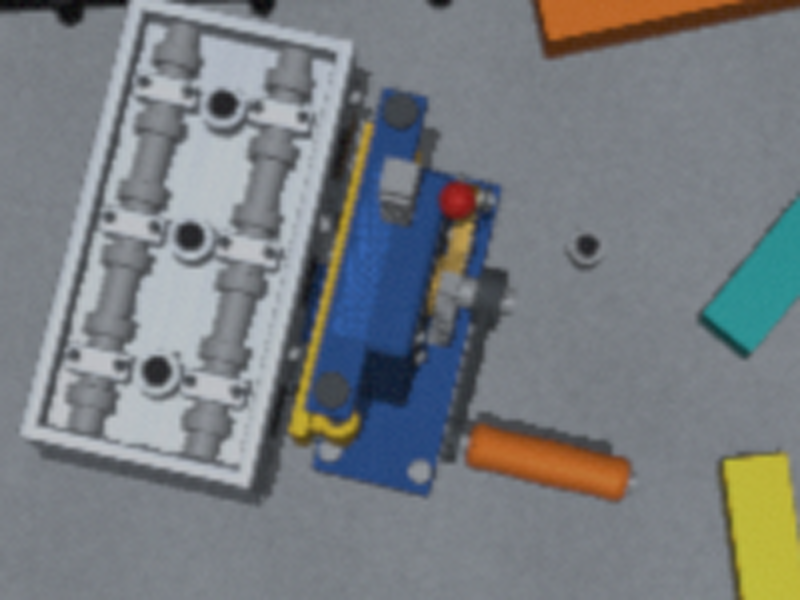

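View pics/sc.png

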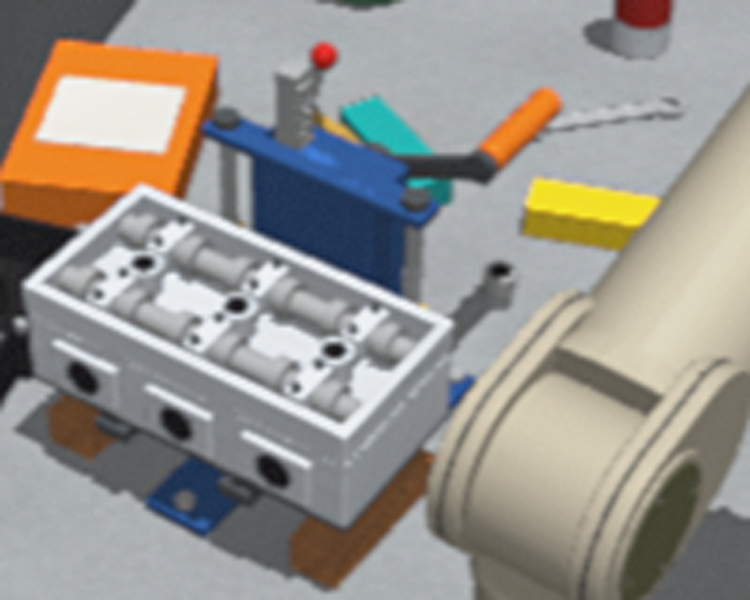

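```bash
cat > h.py <<'E'
import numpy as np
from workcell import manip
from scipy.optimize import least_squares
CI={n:manip.camera_info(n) for n in("scene","top")}
def proj(n,X):
    c=CI[n]; p=(np.asarray(c["R"])@np.asarray(X).T).T+np.asarray(c["t"]); q=(np.asarray(c["camera_matrix"])@p.T).T
    return q[:,:2]/q[:,2:]
def tri(obs):
    def f(X): return np.concatenate([proj(n,X[None])[0]-uv for n,uv in obs])
    r=least_squares(f,[.5,.1,.2]); return r.x,r.fun
def lift(p,L):
    c,s=np.cos(p[2]),np.sin(p[2]); L=np.atleast_2d(L)
    return np.c_[p[0]+c*L[:,0]-s*L[:,1],p[1]+s*L[:,0]+c*L[:,1],L[:,2]]
E
cat > fit.py <<'E'
from h import *
T=lambda x,y:(210+x/4-.375,160+y/4-.375)
S=lambda x,y:(225+x/3.75-.37,180+y/3.75-.37)
k=[29.8,88,295.6]
a=np.radians(160);g=lambda y:[110*np.cos(a),y,180+110*np.sin(a)]
M=[("top",T(459,200),k),("scene",S(323,55),k),("top",T(472,446),g(50)),("top",T(627,479),g(-50)),
("scene",S(491,157),g(50)),("scene",S(546,98),g(-50)),
("top",T(402,172),[34,125,305]),("top",T(352,43),[150,178,178]),("top",T(250,488),[-150,178,178]),("top",T(25,435),[-150,328,178]),("top",T(133,2),[150,328,178])]
def f(p): return np.concatenate([proj(n,lift(p,np.array(L)/1000))[0]-uv for n,uv,L in M])
r=least_squares(f,[.5,.0,0],loss='soft_l1')
print(r.x); print(f(r.x).reshape(-1,2).round(1))
p=r.x
print("knob tri",tri([("top",M[0][1]),("scene",M[1][1])]),"model",lift(p,np.array(k)/1000))
print("grip",lift(p,np.array(g(0))/1000)," axis",lift(p,[0,0,.18]))
E
python3 fit.py
```

```text
[ 0.54103181 -0.13881068 -0.21460028]
[[-0.3 -0.2]
 [-0.5 -0.1]
 [ 0.1  0.5]
 [ 1.4  0.5]
 [-1.   2.1]
 [ 0.4  1. ]
 [-1.   1.1]
 [ 1.  -1.3]
 [ 1.7 -0.2]
 [-0.1  1. ]
 [-0.4 -2.3]]
knob tri (array([ 0.58818088, -0.06004136,  0.29512999]), array([ 0.03309176,  0.16144847, -0.19756425, -0.05649727])) model [[ 0.58888845 -0.05917537  0.2956    ]]
grip [[ 0.44003667 -0.11679814  0.21762222]]  axis [[ 0.54103181 -0.13881068  0.18      ]]
```

Two things could be mistaken for the knob: the red can cap at top (520,278) and the yellow canister's red cap at scene (386,450). The knob itself is the red ball at top (325,210), and the crop confirms it stands on the lift. The only orange sleeve on a crank arm is at top (347,274); the orange box at (378,138) is not it. The pose fit agrees to about 2 mm.

Next I'll compute the approach rows.

```bash
cat >> h.py <<'E'
P=np.array([0.5410,-0.1388,-0.2146])
from scipy.spatial.transform import Rotation as Ro
def where():
    o=manip.get_obs(); t=o["position"]; R=Ro.from_quat(o["ee_rot"]); 
    c,s=np.cos(P[2]),np.sin(P[2]); d=t-[P[0],P[1],0]
    L=np.array([c*d[0]+s*d[1],-s*d[0]+c*d[1],d[2]])*1000
    c,s=np.cos(P[2]),np.sin(P[2]);F=np.array([[c,-s,0],[s,c,0],[0,0,1]])
    des=Ro.from_matrix(np.c_[F[:,1],F[:,0],[0,0,-1]])
    print("t",round(float(o["clock"]),2),"TCP lift mm",L.round(1),"rot err(tool) deg",np.degrees((R.inv()*des).as_rotvec()).round(1),"F lift",(F.T@o["ft_force"]).round(1),"w",round(float(o["grip_width"])*85.4,1))
    return L,R,des,o
E
python3 - <<'E'
from h import *
L,R,des,o=where()
print(o["position"])
tgt=lift(P,[.0298,.086,.40])[0]; p=o["position"]+[0,0,.12]; n=13
rv=(R.inv()*des).as_rotvec()
for i in range(n):
    Ri=R*Ro.from_rotvec(rv*i/n); print((Ri.inv().apply((tgt-p)/n)*1000).round().tolist(),np.degrees(rv/n).round(1))
E
```

```text
t 0.1 TCP lift mm [-465.3  638.1  230.6] rot err(tool) deg [-0.1  0.1 81.5] F lift [ 0.8 -0.2 -0.1] w 85.6
[0.22227169 0.58379327 0.23060672]
[-44.0, -36.0, -4.0] [-0.   0.   6.3]
[-48.0, -31.0, -4.0] [-0.   0.   6.3]
[-51.0, -26.0, -4.0] [-0.   0.   6.3]
[-53.0, -20.0, -4.0] [-0.   0.   6.3]
[-55.0, -14.0, -4.0] [-0.   0.   6.3]
[-56.0, -8.0, -4.0] [-0.   0.   6.3]
[-57.0, -2.0, -4.0] [-0.   0.   6.3]
[-57.0, 4.0, -4.0] [-0.   0.   6.3]
[-56.0, 10.0, -4.0] [-0.   0.   6.3]
[-55.0, 17.0, -4.0] [-0.   0.   6.3]
[-52.0, 22.0, -4.0] [-0.   0.   6.3]
[-50.0, 28.0, -4.0] [-0.   0.   6.3]
[-46.0, 33.0, -4.0] [-0.   0.   6.3]
```

Emit:
step_arm(
  motion=[
    [0, 0, -45, 0, 0, 0],
    [0, 0, -45, 0, 0, 0],
    [0, 0, -45, 0, 0, 0],
    [-44, -36, -4, 0, 0, 6.3],
    [-48, -31, -4, 0, 0, 6.3],
    [-51, -26, -4, 0, 0, 6.3],
    [-53, -20, -4, 0, 0, 6.3],
    [-55, -14, -4, 0, 0, 6.3],
    [-56, -8, -4, 0, 0, 6.3],
    [-57, -2, -4, 0, 0, 6.3],
    [-57, 4, -4, 0, 0, 6.3],
    [-56, 10, -4, 0, 0, 6.3],
    [-55, 17, -4, 0, 0, 6.3],
    [0, 0, 0, 0, 0, 0],
  ],
  jaw=46,
  force=60,
)

```text
clock: 1.85
position: [0.5022, 0.0662, 0.4078]
ee_rot: [0.682, 0.732, -0.005, 0.001]
ft_force: [0.1, 0.6, 0.4]
grip_width: 0.537
```

```bash
python3 -c "
from h import *
where()"
```

```text
t 1.85 TCP lift mm [-81.6 192.1 407.8] rot err(tool) deg [-0.3  0.5 16.4] F lift [-0.1  0.6  0.4] w 45.9
```

Emit:
step_arm(
  motion=[
    [0, 0, 0, 0, 0, 8.2],
    [0, 0, 0, 0, 0, 8.2],
    [-35, 37, 0, 0, 0, 0],
    [-35, 37, 0, 0, 0, 0],
    [-35, 37, 0, 0, 0, 0],
    [0, 0, 0, 0, 0, 0],
  ],
)

```text
clock: 2.6
position: [0.5888, -0.0584, 0.4054]
ee_rot: [0.779, 0.627, -0.006, -0.0]
ft_force: [0.3, 0.2, 0.1]
grip_width: 0.537
```

```bash
python3 -c "
from h import *
where()"
```

```text
t 2.6 TCP lift mm [ 29.6  88.7 405.4] rot err(tool) deg [-0.5  0.6 -0. ] F lift [0.2 0.3 0.1] w 45.9
```

Emit:
step_arm(
  motion=[
    [-3, 0, 25, -0.5, 0.6, 0],
    [0, 0, 30, 0, 0, 0],
    [0, 0, 25, 0, 0, 0],
    [0, 0, 15, 0, 0, 0],
    [0, 0, 0, 0, 0, 0],
  ],
)

```text
clock: 3.22
position: [0.5873, -0.055, 0.3068]
ee_rot: [0.776, 0.63, 0.001, -0.002]
ft_force: [-0.4, -0.7, 0.0]
grip_width: 0.535
```

```bash
python3 -c "
from h import *
where()
import cv2
for n in('top','scene'):
    a=manip.camera(n); cv2.imwrite('pics/%s1.png'%n,a)
a=cv2.imread('pics/top1.png')[160:310,210:410];b=cv2.imread('pics/scene1.png')[120:270,225:425]
cv2.imwrite('pics/c1.png',cv2.resize(np.vstack([a,b]),None,fx=3,fy=2,interpolation=cv2.INTER_CUBIC))
"
```

```text
t 3.23 TCP lift mm [ 27.4  91.8 306.8] rot err(tool) deg [-0.1 -0.2  0.5] F lift [-0.3 -0.8  0. ] w 45.7
```

View pics/c1.png

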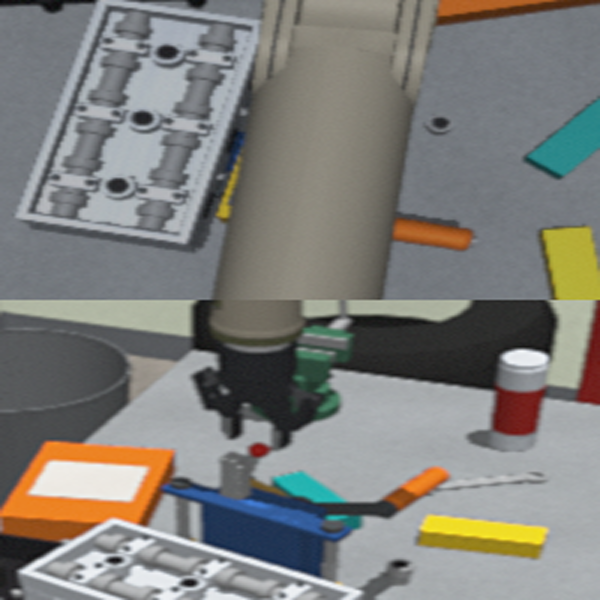

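The fingers sit just above the red knob, one on each side (knob at crop (260,450)). I'll correct the 5 mm drift and then descend.

Emit:
step_arm(
  motion=[
    [-6, 2, 0, 0, 0, 0.5],
    [0, 0, 10, 0, 0, 0],
    [0, 0, 10, 0, 0, 0],
    [0, 0, 7, 0, 0, 0],
    [0, 0, 0, 0, 0, 0],
  ],
)

```text
clock: 3.95
position: [0.5894, -0.0625, 0.2808]
ee_rot: [0.779, 0.626, 0.002, -0.0]
ft_force: [-0.5, 0.3, 0.3]
grip_width: 0.536
```

```bash
python3 -c "
from h import *
where()"
```

```text
t 3.95 TCP lift mm [ 31.   84.9 280.8] rot err(tool) deg [ 0.2 -0.2 -0.1] F lift [-0.6  0.2  0.3] w 45.8
```

Emit:
step_arm(
  motion=[
    [0, 6, 0, 0, 0, 0],
    [0, 7, 0, 0, 0, 0],
    [0, 7, 0, 0, 0, 0],
    [0, 7, 0, 0, 0, 0],
    [0, 7, 0, 0, 0, 0],
    [0, 7, 0, 0, 0, 0],
    [0, 5, 0, 0, 0, 0],
    [0, 0, 0, 0, 0, 0],
  ],
)

```text
clock: 4.95
position: [0.6377, -0.0732, 0.2812]
ee_rot: [0.779, 0.626, 0.002, -0.0]
ft_force: [-0.8, 0.7, 0.8]
grip_width: 0.539
```

```bash
python3 -c "
from h import *
where()"
```

```text
t 4.95 TCP lift mm [ 80.5  84.7 281.2] rot err(tool) deg [ 0.1 -0.2 -0.1] F lift [-0.9  0.5  0.8] w 46.0
```

Emit:
step_arm(
  motion=[
    [0, 3, 0, 0, 0, 0],
    [0, 2, 0, 0, 0, 0],
    [0, 2, 0, 0, 0, 0],
  ],
)

```text
clock: 5.32
position: [0.641, -0.0739, 0.2805]
ee_rot: [0.779, 0.627, -0.001, -0.004]
ft_force: [-16.7, 2.6, 6.9]
grip_width: 0.537
```

```bash
python3 -c "
from h import *
where()
import cv2
a=manip.camera('scene')[120:270,225:425]
cv2.imwrite('pics/c2.png',cv2.resize(a,None,fx=4,fy=4,interpolation=cv2.INTER_CUBIC))
"
```

```text
t 5.33 TCP lift mm [ 83.9  84.7 280.5] rot err(tool) deg [-0.4 -0.2 -0.1] F lift [-16.8  -1.    6.9] w 45.9
```

View pics/c2.png

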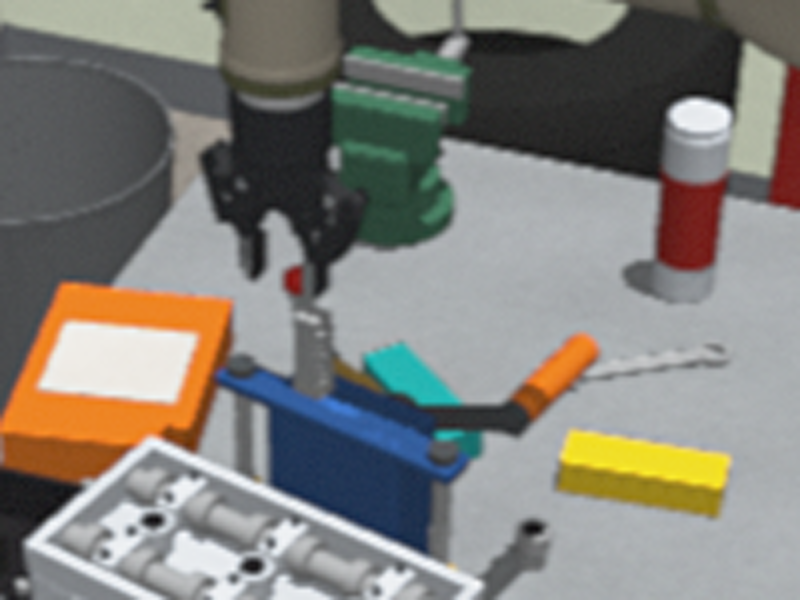

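Emit:
step_arm(
  motion=[
    [0, -12, 0, 0, 0, 0],
    [0, 0, -25, 0, 0, 0],
    [0, 0, -25, 0, 0, 0],
    [-16, -29, 0, 0, 0, 0],
    [-24, -44, 0, 0, 0, 0],
    [-24, -44, 0, 0, 0, 0],
    [-24, -44, 0, 0, 0, 0],
    [-4, -12, 0, 0, 0, 0],
    [0, 0, 0, 0, 0, 0],
  ],
)

```text
clock: 6.5
position: [0.4356, -0.1256, 0.3331]
ee_rot: [0.779, 0.628, 0.005, -0.001]
ft_force: [0.7, 0.1, -0.6]
grip_width: 0.543
```

```bash
python3 -c "
from h import *
where()
import cv2
for n in('top','scene'):
    a=manip.camera(n); cv2.imwrite('pics/%s3.png'%n,a)
a=cv2.imread('pics/top3.png')[160:310,210:410];b=cv2.imread('pics/scene3.png')[120:270,225:425]
cv2.imwrite('pics/c3.png',cv2.resize(np.hstack([a,b]),None,fx=2,fy=3,interpolation=cv2.INTER_CUBIC))
"
```

```text
t 6.5 TCP lift mm [-105.8   -9.5  333.1] rot err(tool) deg [ 0.2 -0.5  0. ] F lift [ 0.6  0.3 -0.6] w 46.4
```

View pics/c3.png

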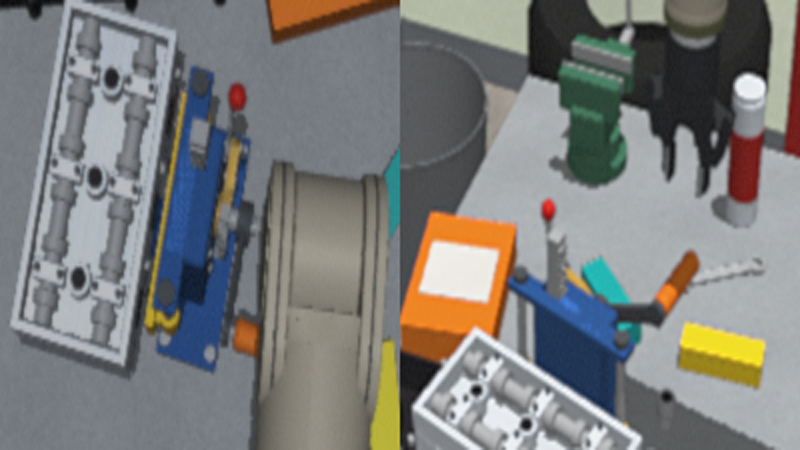

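The red knob now leans to the far side (left crop (237,96)), so the lever is over. The gripper is above the orange grip, and I'll descend onto it.

Emit:
step_arm(
  motion=[
    [0, 2, 40, 0, 0, 0],
    [0, 0, 40, 0, 0, 0],
    [0, 0, 25, 0, 0, 0],
    [0, 0, 10, 0, 0, 0],
    [0, 0, 0, 0, 0, 0],
  ],
  jaw=60,
)

```text
clock: 7.22
position: [0.4429, -0.1243, 0.2145]
ee_rot: [0.778, 0.628, 0.003, 0.0]
ft_force: [-0.5, -0.4, 0.6]
grip_width: 0.704
```

```bash
python3 -c "
from h import *
where()"
```

```text
t 7.22 TCP lift mm [-98.9  -6.7 214.5] rot err(tool) deg [ 0.2 -0.2  0.2] F lift [-0.4 -0.5  0.6] w 60.1
```

Emit:
step_arm(
  motion=[
    [-1, -4, 8, 0, 0, 0],
    [0, 0, 7, 0, 0, 0],
    [0, 0, 0, 0, 0, 0],
  ],
)

```text
clock: 7.6
position: [0.4399, -0.1245, 0.2002]
ee_rot: [0.778, 0.628, 0.004, 0.001]
ft_force: [0.1, 0.7, 0.1]
grip_width: 0.702
```

```bash
python3 -c "
from h import *
where()"
```

```text
t 7.6 TCP lift mm [-101.9   -7.5  200.2] rot err(tool) deg [ 0.4 -0.2  0.2] F lift [-0.1  0.7  0.1] w 60.0
```

Emit:
step_arm(
  motion=[
    [0, 0, 0, 0, 0, 0],
    [0, 0, 0, 0, 0, 0],
    [0, 0, 0, 0, 0, 0],
    [0, 0, 0, 0, 0, 0],
  ],
  jaw=20,
  force=80,
)

```text
clock: 8.1
position: [0.4355, -0.1238, 0.1989]
ee_rot: [0.778, 0.628, 0.001, -0.003]
ft_force: [1.1, 0.6, -2.4]
grip_width: 0.31
```

```bash
python3 -c "
from h import *
where()"
```

```text
t 8.1 TCP lift mm [-106.2   -7.8  198.9] rot err(tool) deg [-0.2 -0.3  0.1] F lift [ 0.9  0.9 -2.4] w 26.5
```

The sleeve is held (width 26.5). Now I'll ease the crank up about 0.12 rad.

Emit:
step_arm(
  motion=[
    [0, -0.8, 2.5, 0, 0, 0],
    [0, -0.8, 2.5, 0, 0, 0],
    [0, -0.8, 2.5, 0, 0, 0],
    [0, -0.7, 2.5, 0, 0, 0],
    [0, -0.6, 2.5, 0, 0, 0],
    [0, -0.5, 2.5, 0, 0, 0],
  ],
)

```text
clock: 8.85
position: [0.4333, -0.1227, 0.1912]
ee_rot: [0.779, 0.627, 0.004, -0.003]
ft_force: [-10.6, 3.3, 20.2]
grip_width: 0.304
```

```bash
python3 -c "
from h import *
where()
import cv2
a=manip.camera('scene')[160:310,225:425]; cv2.imwrite('pics/c4.png',cv2.resize(a,None,fx=4,fy=4,interpolation=cv2.INTER_CUBIC))
"
```

```text
t 8.85 TCP lift mm [-108.7   -7.2  191.2] rot err(tool) deg [ 0.  -0.6 -0. ] F lift [-11.    1.   20.2] w 25.9
```

View pics/c4.png

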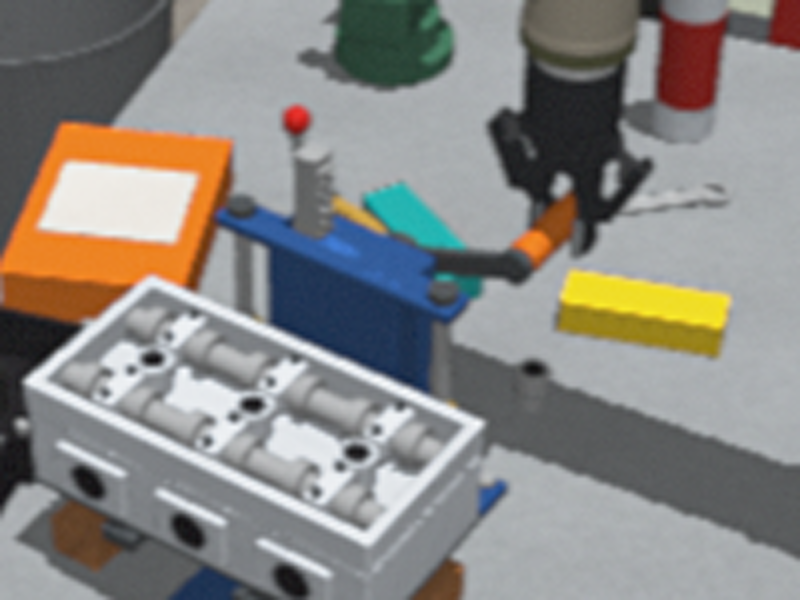

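The crank has turned about 0.07 rad under load and is lagging. I'll go up a bit further.

Emit:
step_arm(
  motion=[
    [0, -0.2, 4, 0, 0, 0],
    [0, -0.2, 4, 0, 0, 0],
    [0, 0, 4, 0, 0, 0],
    [0, 0, 3, 0, 0, 0],
  ],
)

```text
clock: 9.4
position: [0.4299, -0.1217, 0.1806]
ee_rot: [0.779, 0.627, 0.004, -0.007]
ft_force: [-12.4, 1.8, 18.7]
grip_width: 0.308
```

```bash
python3 -c "
from h import *
where()
import cv2
a=manip.camera('scene')[180:270,265:385]; cv2.imwrite('pics/c5.png',cv2.resize(a,None,fx=6,fy=6,interpolation=cv2.INTER_CUBIC))
"
```

```text
t 9.4 TCP lift mm [-112.2   -7.   180.6] rot err(tool) deg [-0.4 -0.8 -0.1] F lift [-12.5  -0.9  18.7] w 26.3
```

View pics/c5.png

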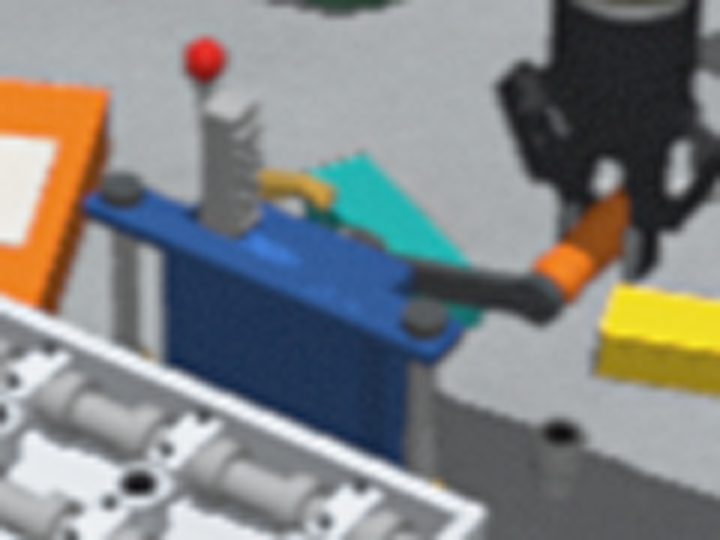

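The brass pawl now stands up clear of the wheel (crop (300,185), previously lying lower), so it has sprung out. Next I'll turn back slowly.

```bash
cat > nxt.py <<'E'
import sys
from h import *
C=np.array([-3.0,161.2])
L,R,des,o=where()
v=np.array([L[0],L[2]])-C; th=np.arctan2(v[1],v[0]); r=np.hypot(*v)
n=int(sys.argv[1]); s=float(sys.argv[2])
print("theta",np.degrees(th).round(1),"r",r.round(1),"crank",(np.radians(160)-th).round(3))
p=C+v
out=[]
for i in range(n):
    th-=s/110; q=C+(r+(110-r)*(i+1)/n)*np.array([np.cos(th),np.sin(th)]); d=q-p; p=q
    out.append([round(float(d[0]),1),round(float(-d[1]),1)])
print(out,"end theta",np.degrees(th).round(1))
E
python3 nxt.py 12 2.5
```

```text
t 9.45 TCP lift mm [-112.2   -7.   180.4] rot err(tool) deg [-0.4 -0.8 -0.1] F lift [-11.8   0.2  17.8] w 26.0
theta 170.0 r 110.9 crank -0.175
[[0.5, -2.5], [0.6, -2.4], [0.6, -2.4], [0.7, -2.4], [0.8, -2.4], [0.8, -2.4], [0.9, -2.4], [0.9, -2.3], [1.0, -2.3], [1.0, -2.3], [1.1, -2.3], [1.1, -2.2]] end theta 154.4
```

Emit:
step_arm(
  motion=[
    [0, 0.5, -1.5, 0, 0, 0],
    [0, 0.6, -2, 0, 0, 0],
    [0, 0.6, -2.4, 0, 0, 0],
    [0, 0.7, -2.4, 0, 0, 0],
    [0, 0.8, -2.4, 0, 0, 0],
    [0, 0.8, -2.4, 0, 0, 0],
    [0, 0.9, -2.4, 0, 0, 0],
    [0, 0.9, -2.3, 0, 0, 0],
  ],
)

```text
clock: 10.45
position: [0.4401, -0.1241, 0.2068]
ee_rot: [0.78, 0.626, 0.009, -0.004]
ft_force: [-1.1, 0.6, 8.3]
grip_width: 0.311
```

```bash
python3 nxt.py 12 2.5
```

```text
t 10.45 TCP lift mm [-101.7   -7.1  206.8] rot err(tool) deg [ 0.2 -1.1 -0.2] F lift [-1.3  0.4  8.3] w 26.5
theta 155.2 r 108.7 crank 0.084
[[1.0, -2.3], [1.0, -2.3], [1.1, -2.2], [1.1, -2.2], [1.2, -2.2], [1.2, -2.2], [1.3, -2.1], [1.3, -2.1], [1.4, -2.1], [1.4, -2.1], [1.5, -2.0], [1.5, -2.0]] end theta 139.6
```

Emit:
step_arm(
  motion=[
    [0, 0.8, -1.8, 0, -0.3, 0],
    [0, 0.8, -1.8, 0, -0.3, 0],
    [0, 0.9, -1.8, 0, -0.3, 0],
    [0, 0.9, -1.8, 0, -0.2, 0],
    [0, 1, -1.8, 0, -0.2, 0],
    [0, 1, -1.7, 0, 0, 0],
    [0, 1, -1.7, 0, 0, 0],
    [0, 1.1, -1.7, 0, 0, 0],
    [0, 1.1, -1.6, 0, 0, 0],
    [0, 1.2, -1.6, 0, 0, 0],
  ],
)

```text
clock: 11.7
position: [0.4687, -0.1317, 0.2404]
ee_rot: [0.78, 0.625, 0.017, 0.022]
ft_force: [11.9, -2.6, -3.2]
grip_width: 0.306
```

```bash
python3 nxt.py 16 2.0
```

```text
t 11.7 TCP lift mm [-72.2  -8.4 240.4] rot err(tool) deg [ 3.2  0.  -0.3] F lift [12.2  0.  -3.2] w 26.2
theta 131.1 r 105.2 crank 0.504
[[1.3, -1.5], [1.3, -1.5], [1.3, -1.4], [1.3, -1.4], [1.4, -1.4], [1.4, -1.4], [1.4, -1.3], [1.5, -1.3], [1.5, -1.3], [1.5, -1.3], [1.6, -1.3], [1.6, -1.2], [1.6, -1.2], [1.6, -1.2], [1.7, -1.1], [1.7, -1.1]] end theta 114.5
```

The load is helping the arm along faster than I commanded. I'll slow down and take out the tilt.

Emit:
step_arm(
  motion=[
    [0, 0, -0.5, 1, 0, 0],
    [0, 0, -0.3, 1, 0, 0],
    [0, 0, -0.3, 0.8, 0, 0],
    [0, 0, -0.3, 0.6, 0, 0],
  ],
)

```text
clock: 12.2
position: [0.4779, -0.134, 0.2476]
ee_rot: [0.781, 0.625, 0.006, 0.007]
ft_force: [9.5, -2.3, 0.0]
grip_width: 0.306
```

```bash
python3 nxt.py 16 2.0
```

```text
t 12.2 TCP lift mm [-62.6  -8.7 247.6] rot err(tool) deg [ 1.1 -0.  -0.3] F lift [ 9.8 -0.2  0. ] w 26.1
theta 124.6 r 105.0 crank 0.618
[[1.4, -1.3], [1.4, -1.3], [1.5, -1.3], [1.5, -1.3], [1.5, -1.2], [1.5, -1.2], [1.6, -1.2], [1.6, -1.2], [1.6, -1.1], [1.7, -1.1], [1.7, -1.1], [1.7, -1.0], [1.7, -1.0], [1.7, -1.0], [1.8, -1.0], [1.8, -0.9]] end theta 107.9
```

Emit:
step_arm(
  motion=[
    [0, -0.4, -1, 0.5, 0, 0],
    [0, -0.4, -1, 0.5, 0, 0],
    [0, -0.4, -1, 0.5, 0, 0],
    [0, -0.4, -1, 0.5, 0, 0],
    [0, -0.4, -1, 0.4, 0, 0],
    [0, -0.4, -1, 0.4, 0, 0],
  ],
)

```text
clock: 12.95
position: [0.4889, -0.1368, 0.2541]
ee_rot: [0.781, 0.625, -0.001, 0.002]
ft_force: [13.9, -3.6, -12.4]
grip_width: 0.309
```

```bash
sed -i 's/161.2/155.7/' nxt.py; python3 nxt.py 16 2.0
```

```text
t 12.95 TCP lift mm [-51.4  -9.2 254.1] rot err(tool) deg [ 0.1  0.3 -0.3] F lift [ 14.3  -0.5 -12.4] w 26.4
theta 116.2 r 109.6 crank 0.765
[[1.8, -0.9], [1.8, -0.9], [1.8, -0.8], [1.8, -0.8], [1.8, -0.8], [1.9, -0.7], [1.9, -0.7], [1.9, -0.6], [1.9, -0.6], [1.9, -0.6], [1.9, -0.5], [1.9, -0.5], [1.9, -0.5], [1.9, -0.4], [2.0, -0.4], [2.0, -0.4]] end theta 99.5
```

Emit:
step_arm(
  motion=[
    [0, 0, -0.3, 0.2, 0, 0],
    [0, 0, -0.3, 0.3, 0, 0],
    [0, 0, -0.3, 0.3, 0, 0],
    [0, 0, -0.3, 0.3, 0, 0],
    [0, 0, -0.2, 0.3, 0, 0],
    [0, 0, -0.2, 0.3, 0, 0],
    [0, 0, -0.2, 0.3, 0, 0],
    [0, 0, -0.1, 0.3, 0, 0],
  ],
)

```text
clock: 13.95
position: [0.5043, -0.1408, 0.2598]
ee_rot: [0.781, 0.625, -0.004, 0.003]
ft_force: [9.0, -2.3, -4.7]
grip_width: 0.304
```

```bash
python3 nxt.py 16 2.0
```

```text
t 13.95 TCP lift mm [-35.4  -9.7 259.8] rot err(tool) deg [-0.   0.5 -0.3] F lift [ 9.3 -0.3 -4.7] w 25.9
theta 107.3 r 109.0 crank 0.92
[[1.9, -0.6], [1.9, -0.6], [1.9, -0.6], [1.9, -0.5], [1.9, -0.5], [1.9, -0.5], [1.9, -0.4], [2.0, -0.4], [2.0, -0.4], [2.0, -0.3], [2.0, -0.3], [2.0, -0.2], [2.0, -0.2], [2.0, -0.2], [2.0, -0.1], [2.0, -0.1]] end theta 90.6
```

Emit:
step_arm(
  motion=[
    [0, 0.3, -0.2, 0.3, 0, 0],
    [0, 0.3, -0.2, 0.3, 0, 0],
    [0, 0.3, -0.2, 0.3, 0, 0],
    [0, 0.3, -0.1, 0.3, 0, 0],
    [0, 0.3, -0.1, 0.3, 0, 0],
    [0, 0.3, -0.1, 0.3, 0, 0],
    [0, 0.3, 0, 0.3, 0, 0],
    [0, 0.3, 0, 0.3, 0, 0],
    [0, 0.3, 0, 0.3, 0, 0],
    [0, 0.3, 0, 0.3, 0, 0],
    [0, 0.3, 0.1, 0.3, 0, 0],
    [0, 0.3, 0.1, 0.3, 0, 0],
  ],
)

```text
clock: 15.45
position: [0.528, -0.1468, 0.2638]
ee_rot: [0.781, 0.625, -0.011, -0.001]
ft_force: [7.8, -2.1, -4.5]
grip_width: 0.305
```

```bash
python3 nxt.py 16 2.0
```

```text
t 15.45 TCP lift mm [-11.  -10.6 263.8] rot err(tool) deg [-0.9  1.  -0.3] F lift [ 8.1 -0.3 -4.5] w 26.0
theta 94.3 r 108.4 crank 1.148
[[2.0, -0.2], [2.0, -0.2], [2.0, -0.2], [2.0, -0.1], [2.0, -0.1], [2.0, -0.1], [2.0, -0.0], [2.0, 0.0], [2.0, 0.1], [2.0, 0.1], [2.0, 0.1], [2.0, 0.2], [2.0, 0.2], [2.0, 0.2], [2.0, 0.3], [2.0, 0.3]] end theta 77.6
```

Emit:
step_arm(
  motion=[
    [0, 0.5, 0.1, 0, 0.1, 0],
    [0, 0.5, 0.1, 0, 0.1, 0],
    [0, 0.5, 0.1, 0, 0.1, 0],
    [0, 0.5, 0.1, 0.1, 0.1, 0],
    [0, 0.5, 0.2, 0.1, 0.1, 0],
    [0, 0.5, 0.2, 0.1, 0.1, 0],
    [0, 0.5, 0.2, 0.1, 0.1, 0],
    [0, 0.5, 0.2, 0.1, 0.1, 0],
    [0, 0.5, 0.2, 0.1, 0.1, 0],
    [0, 0.5, 0.3, 0.1, 0.1, 0],
    [0, 0.5, 0.3, 0.1, 0.1, 0],
    [0, 0.5, 0.3, 0.1, 0.1, 0],
  ],
)

```text
clock: 16.95
position: [0.5514, -0.1522, 0.2623]
ee_rot: [0.78, 0.625, 0.002, 0.005]
ft_force: [7.3, -1.5, -4.8]
grip_width: 0.305
```

```bash
python3 nxt.py 16 2.0
```

```text
t 16.95 TCP lift mm [ 13.  -10.9 262.3] rot err(tool) deg [ 0.6  0.2 -0.3] F lift [ 7.5  0.1 -4.8] w 26.1
theta 81.5 r 107.8 crank 1.371
[[2.0, 0.2], [2.0, 0.2], [2.0, 0.2], [2.0, 0.3], [2.0, 0.3], [1.9, 0.4], [1.9, 0.4], [1.9, 0.4], [1.9, 0.5], [1.9, 0.5], [1.9, 0.5], [1.9, 0.6], [1.9, 0.6], [1.9, 0.6], [1.9, 0.7], [1.9, 0.7]] end theta 64.8
```

Emit:
step_arm(
  motion=[
    [0, 0.6, 0.3, 0.2, 0, 0],
    [0, 0.6, 0.3, 0.2, 0, 0],
    [0, 0.6, 0.3, 0.2, 0, 0],
    [0, 0.6, 0.4, 0.2, 0, 0],
    [0, 0.6, 0.4, 0.2, 0, 0],
    [0, 0.6, 0.4, 0.2, 0, 0],
    [0, 0.6, 0.5, 0.2, 0, 0],
    [0, 0.6, 0.5, 0.2, 0, 0],
    [0, 0.6, 0.5, 0.2, 0, 0],
    [0, 0.6, 0.6, 0.2, 0, 0],
    [0, 0.6, 0.6, 0.2, 0, 0],
    [0, 0.6, 0.6, 0.2, 0, 0],
  ],
)

```text
clock: 18.45
position: [0.5738, -0.1581, 0.2557]
ee_rot: [0.78, 0.626, -0.004, 0.005]
ft_force: [6.3, -2.6, -4.5]
grip_width: 0.307
```

```bash
python3 nxt.py 16 2.0
```

```text
t 18.45 TCP lift mm [ 36.1 -11.8 255.7] rot err(tool) deg [ 0.1  0.7 -0.3] F lift [ 6.7 -1.2 -4.5] w 26.2
theta 68.6 r 107.3 crank 1.595
[[1.9, 0.6], [1.9, 0.6], [1.9, 0.6], [1.8, 0.7], [1.8, 0.7], [1.8, 0.7], [1.8, 0.8], [1.8, 0.8], [1.8, 0.9], [1.8, 0.9], [1.8, 0.9], [1.8, 1.0], [1.7, 1.0], [1.7, 1.0], [1.7, 1.1], [1.7, 1.1]] end theta 52.0
```

Emit:
step_arm(
  motion=[
    [0, 0.6, 0.6, 0.2, 0.1, 0],
    [0, 0.6, 0.6, 0.2, 0.1, 0],
    [0, 0.6, 0.6, 0.2, 0.1, 0],
    [0, 0.6, 0.7, 0.2, 0.1, 0],
    [0, 0.6, 0.7, 0.2, 0.1, 0],
    [0, 0.6, 0.7, 0.2, 0.1, 0],
    [0, 0.6, 0.8, 0.2, 0.1, 0],
    [0, 0.6, 0.8, 0.2, 0.1, 0],
    [0, 0.6, 0.8, 0.2, 0.1, 0],
    [0, 0.6, 0.9, 0.2, 0.1, 0],
    [0, 0.6, 0.9, 0.2, 0.1, 0],
    [0, 0.6, 0.9, 0.2, 0.1, 0],
  ],
)

```text
clock: 19.95
position: [0.5953, -0.1631, 0.2432]
ee_rot: [0.78, 0.626, -0.004, -0.004]
ft_force: [7.2, -2.8, -6.4]
grip_width: 0.314
```

```bash
python3 nxt.py 16 2.0
```

```text
t 19.95 TCP lift mm [ 58.2 -12.2 243.2] rot err(tool) deg [-0.6  0.1 -0.2] F lift [ 7.7 -1.2 -6.4] w 26.8
theta 55.0 r 106.8 crank 1.832
[[1.7, 1.0], [1.7, 1.0], [1.7, 1.0], [1.7, 1.1], [1.6, 1.1], [1.6, 1.1], [1.6, 1.2], [1.6, 1.2], [1.6, 1.2], [1.5, 1.3], [1.5, 1.3], [1.5, 1.3], [1.5, 1.3], [1.5, 1.4], [1.4, 1.4], [1.4, 1.4]] end theta 38.4
```

Emit:
step_arm(
  motion=[
    [0, 0.6, 1, 0, 0, 0],
    [0, 0.6, 1, 0, 0, 0],
    [0, 0.6, 1, 0, 0, 0],
    [0, 0.6, 1.1, 0, 0, 0],
    [0, 0.6, 1.1, 0, 0, 0],
    [0, 0.6, 1.1, 0, 0, 0],
    [0, 0.6, 1.2, 0, 0, 0],
    [0, 0.6, 1.2, 0, 0, 0],
    [0, 0.6, 1.2, 0, 0, 0],
    [0, 0.6, 1.3, 0, 0, 0],
    [0, 0.6, 1.3, 0, 0, 0],
    [0, 0.6, 1.3, 0, 0, 0],
  ],
)

```text
clock: 21.45
position: [0.6157, -0.1685, 0.2242]
ee_rot: [0.78, 0.626, 0.001, 0.01]
ft_force: [1.6, -0.9, -0.0]
grip_width: 0.309
```

```bash
python3 nxt.py 16 2.0; python3 -c "
from h import *
import cv2
a=manip.camera('scene')[180:330,225:425]; cv2.imwrite('pics/c6.png',cv2.resize(a,None,fx=4,fy=4,interpolation=cv2.INTER_CUBIC))"
```

```text
t 21.45 TCP lift mm [ 79.3 -13.1 224.2] rot err(tool) deg [ 1.   0.7 -0.2] F lift [ 1.8 -0.5 -0. ] w 26.4
theta 39.8 r 107.1 crank 2.098
[[1.4, 1.4], [1.4, 1.4], [1.3, 1.4], [1.3, 1.5], [1.3, 1.5], [1.3, 1.5], [1.2, 1.6], [1.2, 1.6], [1.2, 1.6], [1.1, 1.6], [1.1, 1.6], [1.1, 1.7], [1.1, 1.7], [1.0, 1.7], [1.0, 1.7], [1.0, 1.8]] end theta 23.1
```

View pics/c6.png

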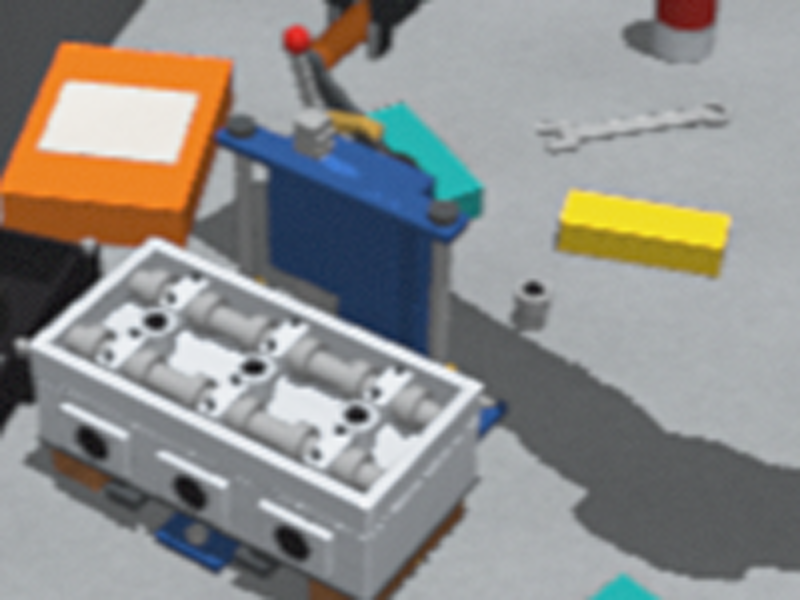

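The head is on the bearers: the shaft force dropped to about 0, and the head's underside meets the brown bearers. I'll keep going to the fork stop.

Emit:
step_arm(
  motion=[
    [0, 1.8, 2, 0.2, 0.1, 0],
    [0, 1.8, 2, 0.2, 0.1, 0],
    [0, 1.7, 2.1, 0.2, 0.1, 0],
    [0, 1.6, 2.1, 0.2, 0.1, 0],
    [0, 1.6, 2.2, 0.2, 0.1, 0],
    [0, 1.5, 2.2, 0, 0, 0],
    [0, 1.4, 2.3, 0, 0, 0],
    [0, 1.4, 2.3, 0, 0, 0],
    [0, 1.3, 2.4, 0, 0, 0],
    [0, 1.2, 2.4, 0, 0, 0],
    [0, 1.1, 2.5, 0, 0, 0],
    [0, 1.1, 2.5, 0, 0, 0],
  ],
)

```text
clock: 23.0
position: [0.6323, -0.1724, 0.1947]
ee_rot: [0.78, 0.626, -0.003, -0.002]
ft_force: [-3.2, 0.6, -0.3]
grip_width: 0.303
```

```bash
python3 nxt.py 16 2.0
```

```text
t 23.0 TCP lift mm [ 96.3 -13.4 194.7] rot err(tool) deg [-0.3  0.1 -0.2] F lift [-3.2 -0.1 -0.3] w 25.9
theta 21.4 r 106.7 crank 2.418
[[0.9, 1.7], [0.9, 1.8], [0.8, 1.8], [0.8, 1.8], [0.8, 1.8], [0.7, 1.8], [0.7, 1.8], [0.7, 1.9], [0.6, 1.9], [0.6, 1.9], [0.6, 1.9], [0.5, 1.9], [0.5, 1.9], [0.5, 1.9], [0.4, 2.0], [0.4, 2.0]] end theta 4.8
```

Emit:
step_arm(
  motion=[
    [0, 1, 2.5, 0, 0, 0],
    [0, 1, 2.6, 0, 0, 0],
    [0, 0.9, 2.6, 0, 0, 0],
    [0, 0.8, 2.7, 0, 0, 0],
    [0, 0.7, 2.7, 0, 0, 0],
    [0, 0.6, 2.7, 0, 0, 0],
    [0, 0.6, 2.8, 0, 0, 0],
    [0, 0.5, 2.8, 0, 0, 0],
    [0, 0.4, 2.8, 0, 0, 0],
    [0, 0.3, 2.8, 0, 0, 0],
    [0, 0.3, 2.8, 0, 0, 0],
    [0, 0.2, 2.8, 0, 0, 0],
  ],
)

```text
clock: 24.5
position: [0.6398, -0.1742, 0.16]
ee_rot: [0.78, 0.626, -0.003, -0.001]
ft_force: [-3.3, 0.9, 0.9]
grip_width: 0.309
```

```bash
python3 nxt.py 16 2.0
```

```text
t 24.5 TCP lift mm [104.1 -13.6 160. ] rot err(tool) deg [-0.3  0.1 -0.2] F lift [-3.4  0.2  0.9] w 26.4
theta 2.3 r 107.1 crank 2.753
[[0.2, 1.9], [0.2, 2.0], [0.2, 2.0], [0.1, 2.0], [0.1, 2.0], [0.1, 2.0], [0.0, 2.0], [-0.0, 2.0], [-0.0, 2.0], [-0.1, 2.0], [-0.1, 2.0], [-0.2, 2.0], [-0.2, 2.0], [-0.2, 2.0], [-0.3, 2.0], [-0.3, 2.0]] end theta -14.4
```

Emit:
step_arm(
  motion=[
    [0, 0, 2.8, 0, 0, 0],
    [0, 0, 2.8, 0, 0, 0],
    [0, 0, 2.8, 0, 0, 0],
  ],
)

```text
clock: 24.88
position: [0.6401, -0.1743, 0.152]
ee_rot: [0.78, 0.626, -0.002, -0.001]
ft_force: [-10.8, 3.9, 19.9]
grip_width: 0.302
```

```bash
python3 nxt.py 1 2.0
```

```text
t 24.88 TCP lift mm [104.3 -13.6 152. ] rot err(tool) deg [-0.3  0.1 -0.2] F lift [-11.4   1.5  19.9] w 25.8
theta -2.0 r 107.4 crank 2.827
[[2.5, 2.1]] end theta -3.0
```

Emit:
step_arm(
  motion=[
    [0, -0.5, 2.5, 0, 0, 0],
    [0, -0.5, 2.5, 0, 0, 0],
  ],
)

```text
clock: 25.12
position: [0.6402, -0.1743, 0.1518]
ee_rot: [0.78, 0.626, -0.0, -0.0]
ft_force: [-10.7, 4.2, 19.6]
grip_width: 0.304
```

```bash
python3 nxt.py 1 2.0;  python3 -c "
from h import *
import cv2
a=manip.camera('scene')[180:330,225:425]; cv2.imwrite('pics/c7.png',cv2.resize(a,None,fx=4,fy=4,interpolation=cv2.INTER_CUBIC))"
```

```text
t 25.12 TCP lift mm [104.5 -13.6 151.8] rot err(tool) deg [-0.   0.  -0.2] F lift [-11.4   1.8  19.6] w 26.0
theta -2.1 r 107.5 crank 2.829
[[2.4, 2.1]] end theta -3.1
```

View pics/c7.png

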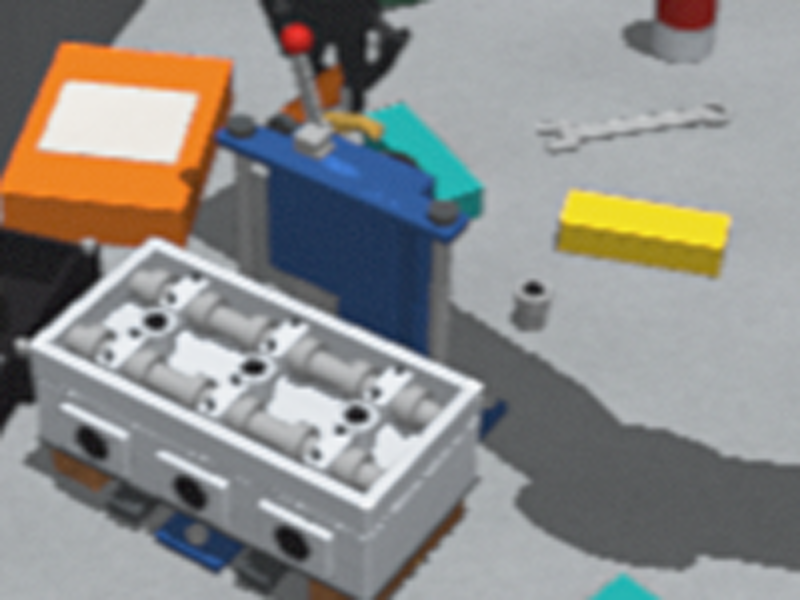

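The last two rows did not move it and the force rose to 20 N, so the forks are on the stop. The tines sit below the head, which has stayed on the bearers. I'll release the grip.

Emit:
step_arm(
  motion=[
    [0, 0, -0.5, 0, 0, 0],
    [0, 0, 0, 0, 0, 0],
    [0, 0, 0, 0, 0, 0],
    [0, 0, 0, 0, 0, 0],
  ],
  jaw=60,
)

```text
clock: 25.68
position: [0.6415, -0.174, 0.1525]
ee_rot: [0.779, 0.627, 0.001, 0.001]
ft_force: [0.5, -0.8, 0.9]
grip_width: 0.704
```

```bash
python3 nxt.py 1 2.0
```

```text
t 25.68 TCP lift mm [105.7 -13.  152.5] rot err(tool) deg [ 0.1  0.  -0.1] F lift [ 0.6 -0.7  0.9] w 60.2
theta -1.7 r 108.7 crank 2.822
[[1.2, 2.0]] end theta -2.7
```

Emit:
step_arm(
  motion=[
    [0, 0, -15, 0, 0, 0],
    [0, 0, -35, 0, 0, 0],
    [0, 0, -45, 0, 0, 0],
    [0, 0, -45, 0, 0, 0],
    [0, 0, -45, 0, 0, 0],
    [0, 0, 0, 0, 0, 0],
  ],
)

```text
clock: 26.42
position: [0.6405, -0.1743, 0.3483]
ee_rot: [0.779, 0.627, 0.001, 0.002]
ft_force: [0.2, -0.6, -1.1]
grip_width: 0.706
```

Emit:
step_arm(
  motion=[
    [30, -10, 0, 0, 0, 0],
    [30, -10, 0, 0, 0, 0],
    [28, -9, 0, 0, 0, 0],
    [8, -2, 0, 0, 0, 0],
    [0, 0, 0, 0, 0, 0],
  ],
  jaw=46,
)

```text
clock: 27.05
position: [0.6297, -0.0731, 0.3482]
ee_rot: [0.78, 0.626, 0.0, 0.003]
ft_force: [0.0, -0.4, -0.9]
grip_width: 0.539
```

```bash
python3 -c "
from h import *
where()"
```

```text
t 27.05 TCP lift mm [ 72.6  83.1 348.2] rot err(tool) deg [ 0.3  0.2 -0.3] F lift [ 0.1 -0.4 -0.9] w 46.1
```

Emit:
step_arm(
  motion=[
    [2, 1, 25, 0, 0, 0],
    [0, 0, 20, 0, 0, 0],
    [0, 0, 0, 0, 0, 0],
  ],
)

```text
clock: 27.42
position: [0.631, -0.0767, 0.3024]
ee_rot: [0.782, 0.623, -0.0, 0.004]
ft_force: [0.3, 0.1, -0.1]
grip_width: 0.542
```

```bash
python3 -c "
from h import *
where()
import cv2
a=manip.camera('scene')[120:270,225:425]; cv2.imwrite('pics/c8.png',cv2.resize(a,None,fx=4,fy=4,interpolation=cv2.INTER_CUBIC))"
```

```text
t 27.43 TCP lift mm [ 74.7  79.8 302.4] rot err(tool) deg [ 0.3  0.3 -0.6] F lift [ 0.3  0.1 -0.1] w 46.3
```

View pics/c8.png

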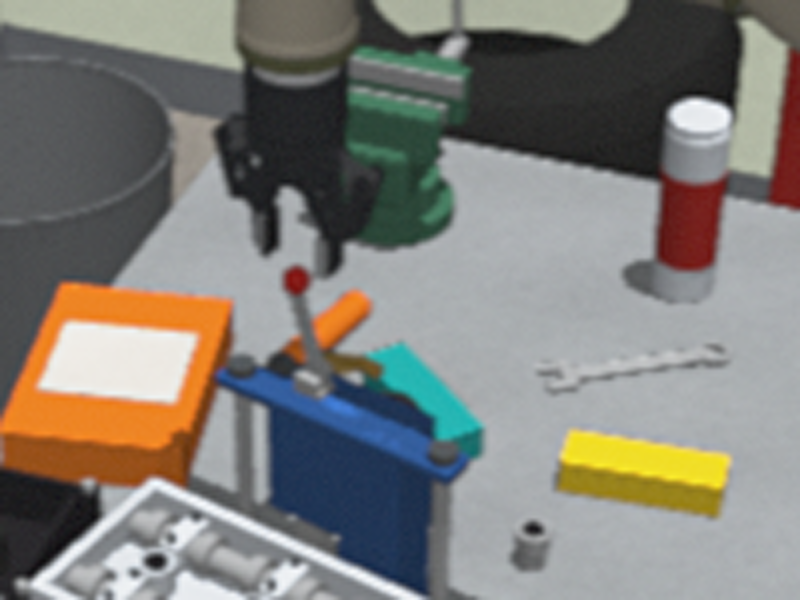

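Emit:
step_arm(
  motion=[
    [6, -0.5, 0, 0, 0, -0.5],
    [0, 0, 10, 0, 0, 0],
    [0, 0, 10, 0, 0, 0],
    [0, 0, 3, 0, 0, 0],
    [0, 0, 0, 0, 0, 0],
  ],
)

```text
clock: 28.1
position: [0.633, -0.0718, 0.2807]
ee_rot: [0.779, 0.627, 0.001, 0.005]
ft_force: [0.5, 0.2, 0.4]
grip_width: 0.535
```

```bash
python3 -c "
from h import *
where()"
```

```text
t 28.1 TCP lift mm [ 75.6  85.1 280.7] rot err(tool) deg [ 0.5  0.3 -0.1] F lift [0.4 0.3 0.4] w 45.7
```

Emit:
step_arm(
  motion=[
    [0, -6, 0, 0, 0, 0],
    [0, -7, 0, 0, 0, 0],
    [0, -7, 0, 0, 0, 0],
    [0, -7, 0, 0, 0, 0],
    [0, -7, 0, 0, 0, 0],
    [0, -7, 0, 0, 0, 0],
    [0, -7, 0, 0, 0, 0],
    [0, -4, 0, 0, 0, 0],
    [0, 0, 0, 0, 0, 0],
  ],
)

```text
clock: 29.22
position: [0.5792, -0.0598, 0.2817]
ee_rot: [0.779, 0.627, 0.003, 0.006]
ft_force: [1.3, -0.0, 0.5]
grip_width: 0.538
```

```bash
python3 -c "
from h import *
where()"
```

```text
t 29.23 TCP lift mm [ 20.5  85.3 281.7] rot err(tool) deg [ 0.7  0.2 -0.1] F lift [1.3 0.2 0.5] w 45.9
```

Emit:
step_arm(
  motion=[
    [0, -2, 0, 0, 0, 0],
    [0, -2, 0, 0, 0, 0],
    [0, -2, 0, 0, 0, 0],
  ],
)

```text
clock: 29.6
position: [0.5738, -0.0586, 0.2813]
ee_rot: [0.779, 0.627, 0.003, 0.007]
ft_force: [10.1, -1.9, -3.6]
grip_width: 0.538
```

```bash
python3 -c "
from h import *
where()"
```

```text
t 29.6 TCP lift mm [ 15.   85.4 281.3] rot err(tool) deg [ 0.8  0.2 -0.1] F lift [10.2  0.3 -3.6] w 46.0
```

Emit:
step_arm(
  motion=[
    [0, -2, 0, 0, 0, 0],
    [0, -1, 0, 0, 0, 0],
  ],
)

```text
clock: 29.85
position: [0.5739, -0.0586, 0.2812]
ee_rot: [0.779, 0.627, 0.005, 0.01]
ft_force: [10.2, -1.1, -5.3]
grip_width: 0.542
```

Emit:
step_arm(
  motion=[
    [0, 12, 0, 0, 0, 0],
    [0, 0, 0, 0, 0, 0],
  ],
)

```text
clock: 30.1
position: [0.5857, -0.0612, 0.2812]
ee_rot: [0.779, 0.627, 0.004, 0.009]
ft_force: [-0.2, -0.3, 0.2]
grip_width: 0.539
```

```bash
python3 -c "
from h import *
where()"
```

```text
t 30.1 TCP lift mm [ 27.2  85.3 281.2] rot err(tool) deg [ 1.2  0.3 -0.1] F lift [-0.1 -0.3  0.2] w 46.0
```

Emit:
step_arm(
  motion=[
    [0, 0, -20, 0, 0, 0],
    [0, 0, -35, 0, 0, 0],
    [0, 0, -45, 0, 0, 0],
    [0, 0, -45, 0, 0, 0],
    [45, -25, 0, 0, 0, 0],
    [55, -25, 0, 0, 0, 0],
    [55, -25, 0, 0, 0, 0],
    [55, -25, 0, 0, 0, 0],
    [50, -15, 0, 0, 0, 0],
    [50, 0, 0, 0, 0, 0],
    [0, 0, 0, 0, 0, 0],
  ],
)

```text
clock: 31.48
position: [0.5336, 0.2753, 0.4247]
ee_rot: [0.781, 0.624, -0.001, 0.007]
ft_force: [0.2, -0.5, -0.6]
grip_width: 0.541
```

```bash
python3 -c "
from h import *
where()
import cv2
for n in('top','scene'):
    a=manip.camera(n); cv2.imwrite('pics/%s9.png'%n,a)
a=cv2.imread('pics/top9.png');b=cv2.imread('pics/scene9.png')
cv2.imwrite('pics/c9.png',np.vstack([cv2.resize(a[160:310,210:410],None,fx=4,fy=2,interpolation=2),cv2.resize(b[180:330,225:425],None,fx=4,fy=2,interpolation=2)]))
cv2.imwrite('pics/s9.png',cv2.resize(b[180:330,225:425],None,fx=4,fy=4,interpolation=2))
print(proj('top',lift(P,[.0298,.088,.2956])),proj('scene',lift(P,[.0298,.088,.2956])))
"
```

```text
t 31.48 TCP lift mm [-95.4 403.1 424.7] rot err(tool) deg [ 0.6  0.6 -0.4] F lift [ 0.3 -0.4 -0.6] w 46.2
[[324.03789189 209.4656682 ]] [[310.24611484 194.22425393]]
```

View pics/top9.png

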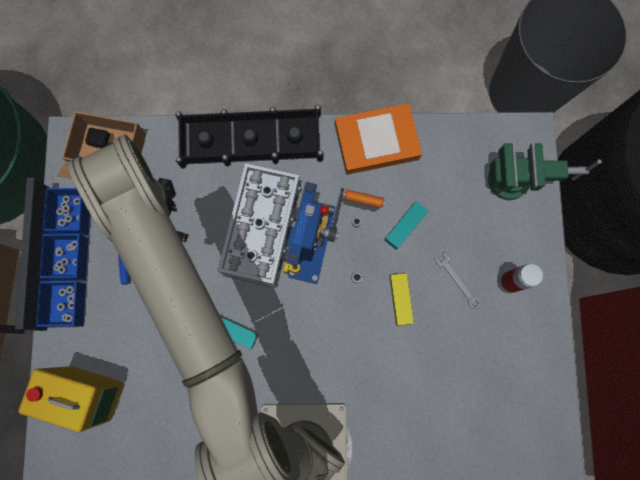

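View pics/s9.png

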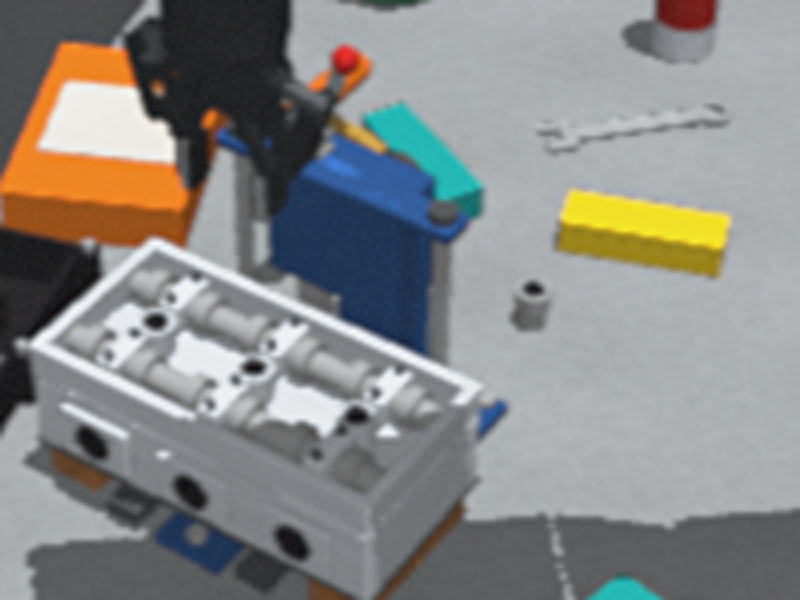

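```bash
python3 -c "
import cv2
a=cv2.imread('pics/top9.png')[180:300,270:400];b=cv2.imread('pics/scene9.png')[180:250,280:370]
cv2.imwrite('pics/z.png',cv2.hconcat([cv2.resize(a,(390,360),interpolation=2),cv2.resize(b,(400,360),interpolation=2)]))"
```

```text
(no output)
```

View pics/z.png

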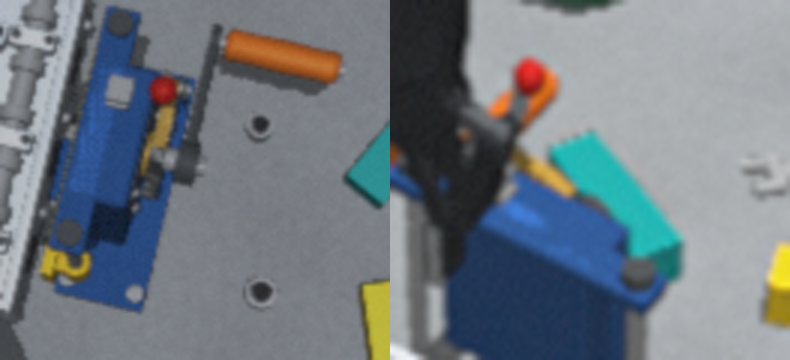

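The knob is back at its starting pixel, and the brass pawl slopes down onto the wheel. Both sockets are standing and the crank is on the far side, so I'm handing in.

```bash
python3 -c "
from workcell import manip
print(manip.hand_in())"
```

```text
the job is handed in; nothing more can be done
None
```

The cylinder head is down on its two bearers, the forks are fully down and clear of it, the lift is locked again, and the job is handed in. It took about 31.6 s of the 67 s allowed.

**What I did:**
- I threw the pawl lever over to its stop, where it met about 17 N.
- I held the crank grip from above and eased it up about 0.17 rad; the picture showed the pawl sprung clear.
- I let the crank back under grip, mostly at 0.15–0.25 rad/s. One early stretch reached about 0.34 rad/s, faster than I intended because the load helped the arm along; I slowed it from there.
- The load came off at about 2.1 rad, and I pressed on to the fork stop at about 2.8 rad. There the crank stopped moving and the force rose to about 20 N.
- I let go of the crank, threw the lever back to its stop and backed the arm off.

**Last checks:**
- **Lever and pawl:** the knob is within a pixel of where it started in the scene picture (311,194), and the pawl lies down on the wheel.
- **Head and forks:** the head rests on the bearers with the tines below it. I judged that gap by eye and did not measure it.
- **Bystanders:** nothing looked moved in the last pictures. The two coils and the screwdriver were mostly hidden by the arm in the last top view, but the arm never went low near them.
- **Contact:** the arm is touching nothing.
- **Disagreement:** the grip's path came out 2–5 mm tighter than the nominal 110 mm radius. I took this as the sleeve sliding slightly in the pads, so the crank angles above are approximate.

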